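# Gauge a microscope spacer collar on a stepped cone and sort it

## Robot

A 6-joint arm with a two-finger parallel gripper is mounted at the origin on the work surface. World frame = base frame: x ahead of the robot, y to its left, z up, the work surface at z = 0. Lengths are in mm, angles in rad, forces in N, time in s.
With the tool pointing down it reaches from about 350 to 775 mm from the base axis. Payload 7.3 kg.
Tool frame: the origin (TCP) lies at the very end of the fingers, on their centre line; the grasp point (between the pads) lies 19 mm behind it; x points along the fingers, z is the direction in which the jaws open and shut, and the axes are right-handed (so a half turn about x gives the same grasp; the last joint's range is limited). The gripper opens to 92 mm and grips with 3 to 60 N. Pads are 19 mm wide; open, the fingers measure 130 mm over their backs; the gripper's body (75 mm by 190 mm) begins 47 mm behind the grasp point.
Start: joints at [-1.275, 0.342, 1.524, -0, 1.275, -0.146], TCP at [224.497, -474.601, 226.741] pointing down, gripper open.
Joint ranges: [-2.53, 2.53], [-0.77, 2.02], [0.04, 2.7], [-1, 4.14], [0.28, 2.66], [-3.11, 3.11]. Speed limits (rad/s): [2.57, 2.57, 3.14, 3.14, 3.14, 3.14].

## Interface

Orientations are given as [roll, pitch, yaw] about the fixed x, y, z axes, in that order (R = Rz(yaw) Ry(pitch) Rx(roll)).
In Python, from plant import * gives the robot as it stands.
- The arm moves only by the shell command python3 -m creep 'ROWS'. ROWS is JSON, a list of rows, each an object of numbers: "tx", "ty", "tz": the shift along the tool's x, y, z in cm; "wx", "wy", "wz": the turn, a rotation vector about the tool's x, y, z in rad; "gripper": the closure, from -1 (fully open) to 1 (shut). A call has 1 to 8 rows; each row is the pose to reach, as a shift and turn from the pose commanded when the call began, along the tool's axes at that moment; what a row does not reach only later rows make up. A row lasts 1/12 s, in which the tool goes at most 41.7 mm and 7.16 degrees, less where a joint would pass 70% of its speed; a pose out of reach is approached as far as the arm can. A call with a gripper value outside its range is refused whole. The fingers move at their own pace and stop on an object; the grip force is fixed at half the most. Time passes only in rows, so rows that repeat a pose let the fingers close. It gives the time, the measured TCP pose, the force and the opening at its end, in the units of the state.
- get_obs(): the state, without advancing time (a new reading comes with each control period).
- capture(name): name is "scene" or "top" or "wrist"; returns a dict with "frame" (420x560x3 uint8, red, green, blue), "z_map" (420x560 float32, mm along the optical axis (not along the pixel's ray), 0 where there is no reading), "vertical_fov" (degrees; the focal length in pixels is half the picture's height over the tangent of half this angle, whatever the lens; pixels are square), "cx", "cy" (the principal point, pixels), "xyz" and "rotation" of the camera in the world. Camera axes: x right, y down, z forward; pixel columns grow to the right and rows downward; lengths in mm; the calibration is good to about 2 mm. The wrist camera is an equidistant fisheye: a pixel r from the principal point sees the ray r / f radians off the axis. A picture is of the moment at which its call begins.
- close_job(): hands the job in, once; it reports no verdict.
The state is a dict: "time": time; "joint_positions": joint angles; "dq": joint speeds; "tau": joint torques, N m; "tool_pos": TCP position; "tcp_rot": TCP orientation; "contact_force": force on the tool from outside, world axes, zero at the start; "moment": the same for the moment, N m; "grip_width": finger opening in mm.
Only numpy, scipy, OpenCV 4.12 (cv2) and the standard library are available. Lean on these libraries where they do the work, as an engineer would, in place of code of your own. Each camera call takes 0.05 s, during which the arm holds its last target.

## Task

Take the collar standing next to the board's end stop, slide it down over the stepped cone until it stops square on a step, and press it home there with about 12 N so that the sprung cone visibly sinks (never load the gauge with more than 20 N). Read which step it stopped on, counting from the cone's tip, then take it off and set it down, without dropping it, flat in the tray bay with that number of pips. Leave the other two collars where they stand and do not disturb the other things on the bench.

Things in the scene. Friction and masses are not known exactly. Their poses are not given: they have to be found in the camera images.
- collar_a: one of three aluminium collars that look alike outside: 46 mm outside diameter, 20 mm tall, about 80 g, with a plain through bore of 14, 19, 24 or 29 mm (which one is not told; no two alike). They stand flat, bore upright, in the three places of the board. Origin: centre of the underside; z: along the bore, up.
- collar_b: one of three aluminium collars that look alike outside: 46 mm outside diameter, 20 mm tall, about 80 g, with a plain through bore of 14, 19, 24 or 29 mm (which one is not told; no two alike). They stand flat, bore upright, in the three places of the board. Origin: centre of the underside; z: along the bore, up.
- collar_c: one of three aluminium collars that look alike outside: 46 mm outside diameter, 20 mm tall, about 80 g, with a plain through bore of 14, 19, 24 or 29 mm (which one is not told; no two alike). They stand flat, bore upright, in the three places of the board. Origin: centre of the underside; z: along the bore, up.
- board: black plate 90 x 270 mm, 4 mm thick, fixed on the bench, with a bare metal end stop standing 14 mm above it (70 x 8 mm) across its +y end. Three collars stand in a row on it, 80 mm apart along its y, in the middle of its width. Origin: centre of its underside; y points along the row to the end stop.
- first_place (a point): on the board's upper face, centre of the place next to the end stop (80 mm from the board's centre along its +y): the first in the row. The collar standing here is the one to gauge; the end stop's near face is 47 mm from this point.
- gauge: cone gauge fixed on the bench: grey base 100 x 100 x 16 mm, 52 mm round guide up to 22 mm, out of it an upright steel stepped cone up to 78 mm. A 6 mm nose, then lands of 12, 17, 22, 27, 32 mm diameter (one dark line each), joined by four 45 degree shoulders 2.5 mm high: steps 1 to 4 from the top. Origin: centre of the underside, on the cone's axis; z up.
- cone_tip (a point): centre of the cone's flat 5 mm wide tip, 78 mm above the bench when not pressed. A collar passes lands narrower than its bore with 1 mm to spare all round and stops with its underside's bore edge on the first shoulder too wide for it: underside 13, 23.5, 34 or 44.5 mm below the tip at steps 1, 2, 3, 4 (bores 14, 19, 24, 29 mm).
- cone (a joint): how far the cone is pushed down into its base, m, 0 (up) to 0.005 (bottomed). It is carried by a stiff spring: starts to sink at about 4.5 N and then 4 N per mm (9.3 N at 1.2 mm, 14.5 N at 2.5 mm, over 22 N near the end), and springs back when let go.
- tray: grey sorting tray 96 x 308 mm fixed on the bench; floor 4 mm thick, rims and dividers 4 mm wide, up to 9 mm above the bench: four bays in a row along y, 88 (x) by 72 (y) mm inside, 76 mm apart. A pale 22 mm wide lip, 6 mm high, on its -x (robot) side has 1, 2, 3, 4 black pips before the bays, 1 at the +y end. Origin: centre of the underside.
- bay1 (a point): centre of the floor (4 mm above the bench) of the bay marked with 1 pip: for collars that stop at step 1. Axes as the tray's.
- bay2 (a point): centre of the floor (4 mm above the bench) of the bay marked with 2 pips: for collars that stop at step 2. Axes as the tray's.
- bay3 (a point): centre of the floor (4 mm above the bench) of the bay marked with 3 pips: for collars that stop at step 3. Axes as the tray's.
- bay4 (a point): centre of the floor (4 mm above the bench) of the bay marked with 4 pips: for collars that stop at step 4. Axes as the tray's.
- objective: microscope objective standing on its thread, 28 mm diameter, 45 mm tall; a bystander. Origin: centre of the underside.
- oil_bottle: small amber jar, 32 mm diameter, 65 mm tall; a bystander. Origin: centre of the underside.
- dish: shallow open glass dish, 90 mm diameter, 15 mm tall; a bystander. Origin: centre of the underside.
- driver: screwdriver lying on the bench, 170 mm long; a bystander. Origin: on the tool's axis or underside, x along the tool.
- lens_cap: black cap lying flat, 52 mm diameter, 12 mm tall; a bystander. Origin: centre of the underside.
Not all that is in view belongs to the job. What is shaped like the collar_a but green is not meant.

How it is judged:
By the outcome, as a careful person would: the job done as asked, in the order asked, and still so for the second after the job is handed in, with the robot touching nothing.
It also fails if it takes over 58 s, if anything falls off the work surface, if the arm or the gripper's body presses on something with over 40 N, if the wrist force passes 120 N, or if a joint passes its speed limit or range.

## Working session

There is one attempt and no reset: what is moved stays moved. The work goes in short steps, Python scripts to look and compute and a shell command to move; the robot and the scene stay as the last step left them, time stands still between calls to the robot, and variables do not carry over. Pictures are saved under pics/ and viewed, and the job is handed in when it is done.

```bash
ls; mkdir -p pics
cat > h.py <<'E'
from plant import *
import numpy as np, cv2
def snap(n,f):
    c=capture(n); cv2.imwrite('pics/'+f+'.png',cv2.cvtColor(c['frame'],cv2.COLOR_RGB2BGR)); np.save('pics/'+f+'.npy',c,allow_pickle=True); return c
def load(f): return np.load('pics/'+f+'.npy',allow_pickle=True).item()
def ray(c,u,v,fish=False):
    f=210/np.tan(np.radians(c['vertical_fov'])/2)
    x=u-c['cx'];y=v-c['cy']
    if fish:
        r=np.hypot(x,y);t=r/f;d=np.array([np.sin(t)*x/max(r,1e-9),np.sin(t)*y/max(r,1e-9),np.cos(t)])
    else: d=np.array([x/f,y/f,1.])
    return np.array(c['xyz']),R(c)@d
def R(c):
    r=np.array(c['rotation'])
    if r.shape==(3,3): return r
    from scipy.spatial.transform import Rotation as Q
    return Q.from_euler('xyz',r).as_matrix()
def onz(c,u,v,z,fish=False):
    o,d=ray(c,u,v,fish); return o+d*(z-o[2])/d[2]
def onx(c,u,v,i,val,fish=False):
    o,d=ray(c,u,v,fish); return o+d*(val-o[i])/d[i]
E
python3 - <<'E'
from h import *
for n in ['scene','top','wrist']:
    c=snap(n,n+'0'); print(n,c['vertical_fov'],c['cx'],c['cy'],c['xyz'],c['rotation'])
print(get_obs())
E
```

```text
pics
scene 50.41743673590656 275.1447523792363 214.2300768761454 [992.53174307 801.98161493 849.63110822] [-2.33282503  0.0127993   2.61469713]
top 44.49675364644863 290.29423282082547 197.78316403385665 [ 447.69388765   96.86211529 1326.52672375] [-3.02239680e+00  1.59818238e-03 -1.55521825e+00]
wrist 65.70646984690485 280.8686133478886 211.67074387262107 [ 299.30576731 -438.45004131  382.87316614] [ 2.83148003e+00  1.43159266e-03 -1.12858559e+00]
{'time': 0.15, 'joint_positions': array([-1.27497906e+00,  3.42557934e-01,  1.52475031e+00,  2.83705266e-05,
        1.27536429e+00, -1.45967290e-01]), 'dq': array([ 0.00153874, -0.00202582, -0.00185866,  0.00044091,  0.00063511,
        0.00064784]), 'tau': array([ 9.28975496e-04, -4.31468976e+01, -2.44353658e+01,  7.17043667e-02,
        5.37565607e-02, -7.58948522e-05]), 'tool_pos': array([ 224.42917727, -474.31213152,  226.22356854]), 'tcp_rot': array([2.97050515, 1.56971611, 1.84148511]), 'contact_force': array([-0.18585445, -0.04299245, -0.89849425]), 'moment': array([ 0.02048135,  0.01229422, -0.00623401]), 'grip_width': 91.5387571033378}
```

View pics/top0.png

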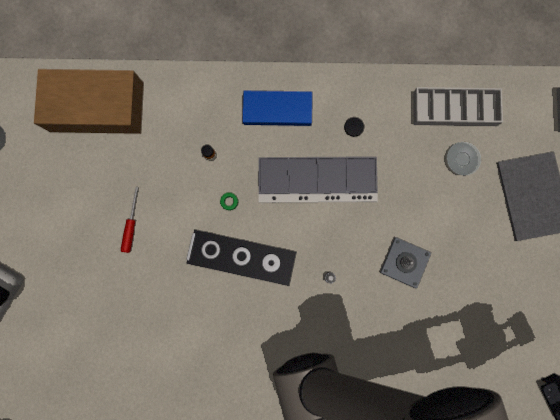

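View pics/scene0.png

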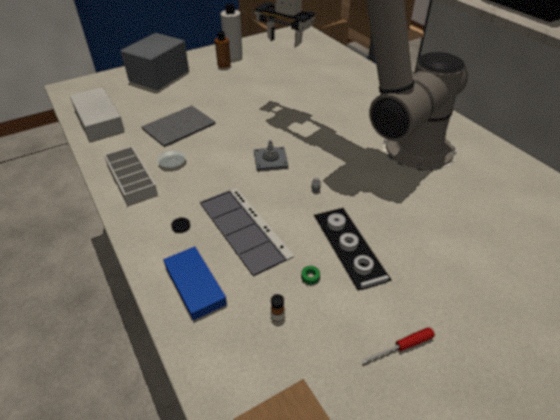

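View pics/wrist0.png

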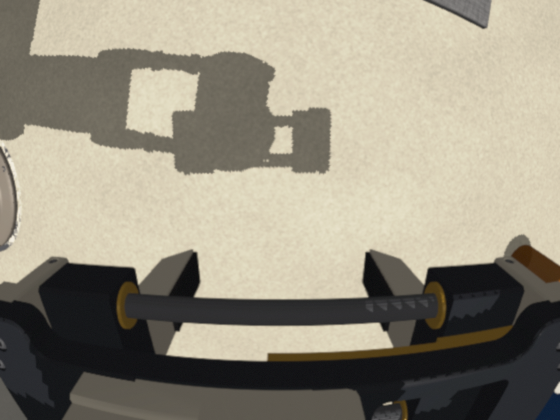

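Run:
```python
from h import *
c=load('top0'); im=cv2.cvtColor(c['frame'],cv2.COLOR_RGB2BGR)
cv2.imwrite('pics/t_board.png',cv2.resize(im[220:300,175:310],None,fx=5.5,fy=5.5,interpolation=cv2.INTER_CUBIC))
cv2.imwrite('pics/t_g.png',cv2.resize(im[225:295,365:445],None,fx=7,fy=7,interpolation=cv2.INTER_CUBIC))
cv2.imwrite('pics/t_tray.png',cv2.resize(im[145:210,250:390],None,fx=5.5,fy=5.5,interpolation=cv2.INTER_CUBIC))
```

```text
(no output)
```

View pics/t_board.png

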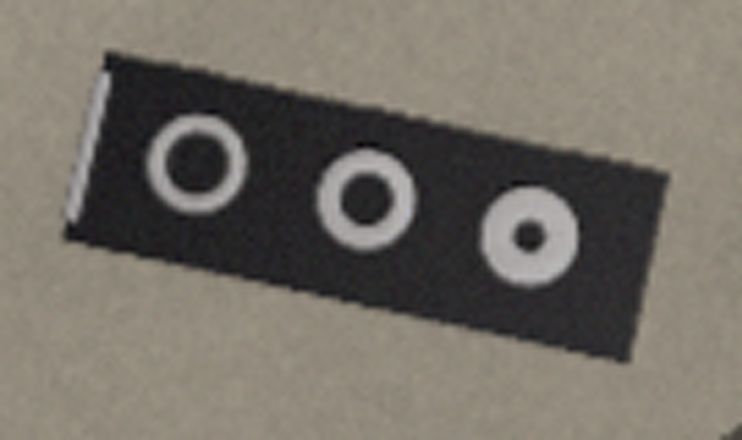

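View pics/t_g.png

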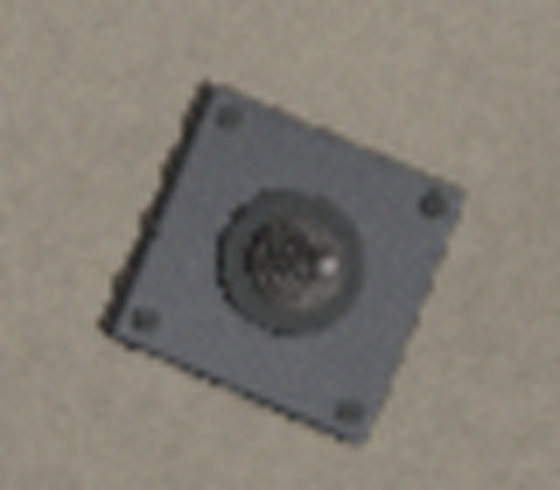

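View pics/t_tray.png

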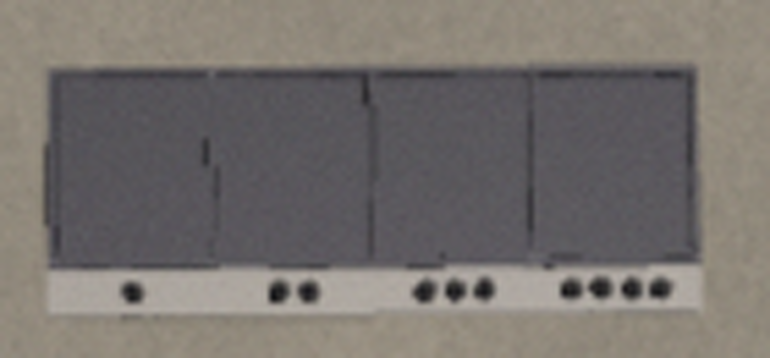

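Run:
```python
from h import *
c=load('top0'); im=c['frame'].astype(int); g=im.mean(2)
# collars: bright blobs in board
hsv=cv2.cvtColor(c['frame'],cv2.COLOR_RGB2HSV)
sub=(g>115)&(hsv[...,1]<30)
m=np.zeros(g.shape,np.uint8); m[228:288,188:298]=sub[228:288,188:298]
def show(name,m,z,u0=0,v0=0):
    k,_=cv2.findContours(m.astype(np.uint8),cv2.RETR_EXTERNAL,cv2.CHAIN_APPROX_NONE)
    for q in k:
        if cv2.contourArea(q)<60: continue
        M=cv2.moments(q); u,v=M['m10']/M['m00'],M['m01']/M['m00']
        rr=cv2.minAreaRect(q)
        print(name,round(u,1),round(v,1),cv2.contourArea(q),onz(c,u,v,z).round(1),'rect',np.round(rr[0],1),np.round(rr[1],1), 'corners',[onz(c,*p,z)[:2].round(0).tolist() for p in cv2.boxPoints(rr)])
d=(g<75).astype(np.uint8); mm=np.zeros_like(d); mm[225:292,180:302]=d[225:292,180:302]
show('board',mm,4)
# collars
hc,_=cv2.findContours(m,cv2.RETR_EXTERNAL,cv2.CHAIN_APPROX_NONE)
for q in hc:
    print(cv2.contourArea(q),cv2.boundingRect(q))
    if 180<cv2.contourArea(q)<400:
        (u,v),a,_=cv2.fitEllipse(q); P=onz(c,u,v,24); print('collar',u,v,a,P.round(1)); 
# gauge
gg=np.zeros_like(d); s=(hsv[...,2]<120)&(im[...,2]>=im[...,0]-2); gg[230:292,370:440]=s[230:292,370:440]; show('gauge',gg,16)
t=np.zeros_like(d); t[150:210,250:385]=((g<105)|((g>140)))[150:210,250:385]; t=cv2.morphologyEx(t,cv2.MORPH_CLOSE,np.ones((5,5)));show('tray',t,7)
for p in [(365+290/7,225+262/7)]: print('guide',onz(c,*p,22))
for p in [(250+132/5.5,145+291/5.5),(250+616/5.5,145+288/5.5)]: print('pips',onz(c,*p,6))
for (u,v) in [(211,250),(406,262)]: print(R(c)@[0,0,1])
```

```text
board 241.9 257.4 3464.0 [450.5 222.8   4. ] rect [241.2 257.2] [104.7  35. ] corners [[434.0, 365.0], [521.0, 349.0], [468.0, 85.0], [382.0, 102.0]]
217.0 (263, 254, 17, 18)
collar 270.8470764160156 262.4249572753906 (16.502153396606445, 16.876663208007812) [439.  147.8  24. ]
217.0 (233, 247, 17, 18)
collar 241.16006469726562 255.7669677734375 (16.375473022460938, 17.002647399902344) [454.5 223.   24. ]
215.5 (202, 241, 18, 17)
collar 210.3956756591797 249.140380859375 (16.35405921936035, 16.896881103515625) [469.9 301.1  24. ]
47.0 (188, 233, 7, 27)
gauge 405.2 262.5 1469.5 [ 444.2 -192.1   16. ] rect [405.1 262.5] [40.3 38.9] corners [[418.0, -126.0], [509.0, -165.0], [470.0, -259.0], [380.0, -219.0]]
tray 316.2 179.5 5793.5 [654.6  34.7   7. ] rect [318.3 179.9] [128.9  58.9] corners [[576.0, 196.0], [731.0, 198.0], [733.0, -139.0], [578.0, -137.0]]
guide [ 444.30198356 -193.85076174   22.        ]
pips [604.81495571 143.64115848   6.        ]
pips [609.74536397 -84.27398527   6.        ]
[ 0.11887466  0.00343902 -0.99290331]
[ 0.11887466  0.00343902 -0.99290331]
```

```bash
cat >> h.py <<'E'
from scipy.spatial.transform import Rotation as Q
def plan(p,jaw,cmd=None):
    """jaw: xy direction of tool z (deg)"""
    o=get_obs(); T=Q.from_euler('xyz',o['tcp_rot']).as_matrix()
    best=None
    for s in (0,180):
        a=np.radians(jaw+s); X=np.array([0,0,-1.]);Z=np.array([np.cos(a),np.sin(a),0]);Y=np.cross(Z,X)
        D=T.T@np.stack([X,Y,Z],1); w=Q.from_matrix(D).as_rotvec()
        if best is None or np.linalg.norm(w)<np.linalg.norm(best): best=w
    print('pos',np.round(o['tool_pos'],1),'t',o['time'],'F',np.round(o['contact_force'],1),'grip',round(o['grip_width'],1),'q6',round(o['joint_positions'][5],2))
    print('axes x,y,z cols',T.round(3).tolist())
    print('t cm',(T.T@(np.array(p)-o['tool_pos'])/10).round(2),'w',best.round(4))
E
python3 - <<'E'
from h import *
plan([469.9,301.1,130],-11.4)
E
```

```text
pos [ 224.4 -474.3  226.2] t 0.15 F [-0.2 -0.  -0.9] grip 91.5 q6 -0.15
axes x,y,z cols [[-0.0, 0.904, 0.428], [0.001, 0.428, -0.904], [-1.0, 0.0, -0.001]]
t cm [  9.7   55.34 -59.59] w [-9.301e-01 -9.000e-04 -7.000e-04]
```

```bash
python3 -m creep '[{"ty":34,"tz":-19.5,"wx":-0.93},{"ty":34,"tz":-19.5,"wx":-0.93},{"ty":34,"tz":-19.5,"wx":-0.93},{"ty":34,"tz":-19.5,"wx":-0.93},{"ty":34,"tz":-19.5,"wx":-0.93},{"ty":34,"tz":-19.5,"wx":-0.93},{"ty":34,"tz":-19.5,"wx":-0.93},{"ty":34,"tz":-19.5,"wx":-0.93}]'
python3 - <<'E'
from h import *
plan([469.9,301.1,130],-11.4)
E
```

```text
pos [ 224.4 -474.3  226.2] t 0.15 F [-0.2 -0.  -0.9] grip 91.5 q6 -0.15
axes x,y,z cols [[-0.0, 0.904, 0.428], [0.001, 0.428, -0.904], [-1.0, 0.0, -0.001]]
t cm [  9.7   55.34 -59.59] w [-9.301e-01 -9.000e-04 -7.000e-04]validation failed for argument at $[0]...
```

```bash
python3 -m creep '[{"tx":0,"ty":34,"tz":-19.5,"wx":-0.93,"wy":0,"wz":0,"gripper":-1},{"tx":0,"ty":34,"tz":-19.5,"wx":-0.93,"wy":0,"wz":0,"gripper":-1},{"tx":0,"ty":34,"tz":-19.5,"wx":-0.93,"wy":0,"wz":0,"gripper":-1},{"tx":0,"ty":34,"tz":-19.5,"wx":-0.93,"wy":0,"wz":0,"gripper":-1},{"tx":0,"ty":34,"tz":-19.5,"wx":-0.93,"wy":0,"wz":0,"gripper":-1},{"tx":0,"ty":34,"tz":-19.5,"wx":-0.93,"wy":0,"wz":0,"gripper":-1},{"tx":0,"ty":34,"tz":-19.5,"wx":-0.93,"wy":0,"wz":0,"gripper":-1},{"tx":0,"ty":34,"tz":-19.5,"wx":-0.93,"wy":0,"wz":0,"gripper":-1}]'
python3 - <<'E'
from h import *
plan([469.9,301.1,130],-11.4)
E
```

```text
time: 0.82
tool_pos: [415.6, -199.1, 226.7]
tcp_rot: [-2.15, 1.571, -2.343]
contact_force: [1.6, -0.8, 0.8]
grip_width: 91.7
pos [ 415.6 -199.1  226.7] t 0.8167 F [ 1.6 -0.8  0.8] grip 91.7 q6 -0.42
axes x,y,z cols [[-0.0, 0.192, 0.981], [-0.0, 0.981, -0.192], [-1.0, -0.0, -0.0]]
t cm [ 9.66 50.14 -4.25] w [ 0.0062 -0.0001  0.0001]
```

```bash
python3 -m creep '[{"tx":5,"ty":48,"tz":-3,"wx":0,"wy":0,"wz":0,"gripper":-1},{"tx":5,"ty":48,"tz":-3,"wx":0,"wy":0,"wz":0,"gripper":-1},{"tx":5,"ty":48,"tz":-3,"wx":0,"wy":0,"wz":0,"gripper":-1},{"tx":5,"ty":48,"tz":-3,"wx":0,"wy":0,"wz":0,"gripper":-1},{"tx":5,"ty":48,"tz":-3,"wx":0,"wy":0,"wz":0,"gripper":-1},{"tx":5,"ty":48,"tz":-3,"wx":0,"wy":0,"wz":0,"gripper":-1},{"tx":5,"ty":48,"tz":-3,"wx":0,"wy":0,"wz":0,"gripper":-1},{"tx":5,"ty":48,"tz":-3,"wx":0,"wy":0,"wz":0,"gripper":-1}]'
python3 - <<'E'
from h import *
plan([469.9,301.1,130],-11.4)
E
```

```text
time: 1.48
tool_pos: [459.8, 129.5, 192.0]
tcp_rot: [-1.203, 1.571, -1.402]
contact_force: [0.6, -1.0, -0.3]
grip_width: 91.6
pos [459.8 129.5 192. ] t 1.4833 F [ 0.6 -1.  -0.3] grip 91.6 q6 0.31
axes x,y,z cols [[0.0, 0.198, 0.98], [-0.0, 0.98, -0.198], [-1.0, -0.0, 0.0]]
t cm [ 6.2  17.02 -2.4 ] w [0.0001 0.0001 0.0002]
```

```bash
python3 -m creep '[{"tx":6.2,"ty":17,"tz":-2.4,"wx":0,"wy":0,"wz":0,"gripper":-1},{"tx":6.2,"ty":17,"tz":-2.4,"wx":0,"wy":0,"wz":0,"gripper":-1},{"tx":6.2,"ty":17,"tz":-2.4,"wx":0,"wy":0,"wz":0,"gripper":-1},{"tx":6.2,"ty":17,"tz":-2.4,"wx":0,"wy":0,"wz":0,"gripper":-1},{"tx":6.2,"ty":17,"tz":-2.4,"wx":0,"wy":0,"wz":0,"gripper":-1},{"tx":6.2,"ty":17,"tz":-2.4,"wx":0,"wy":0,"wz":0,"gripper":-1},{"tx":6.2,"ty":17,"tz":-2.4,"wx":0,"wy":0,"wz":0,"gripper":-1}]'
python3 - <<'E'
from h import *
plan([469.9,301.1,130],-11.4)
snap('wrist','w1')
E
```

```text
time: 2.07
tool_pos: [469.7, 298.8, 129.6]
tcp_rot: [-2.191, 1.569, -2.389]
contact_force: [0.5, -0.7, -0.1]
grip_width: 91.7
pos [469.7 298.8 129.6] t 2.0667 F [ 0.5 -0.7 -0.1] grip 91.7 q6 0.63
axes x,y,z cols [[-0.001, 0.196, 0.981], [-0.001, 0.981, -0.196], [-1.0, -0.001, -0.001]]
t cm [-0.04  0.23 -0.02] w [ 0.0019 -0.0011  0.0015]
```

View pics/w1.png

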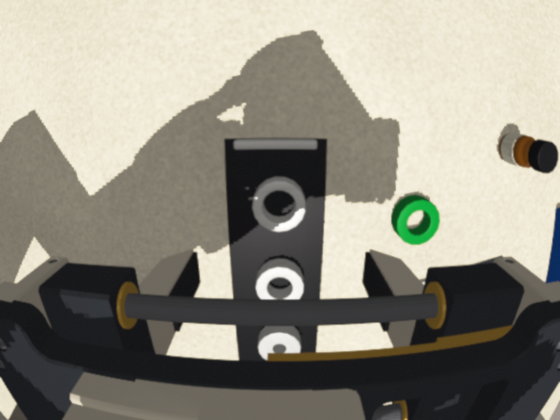

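```bash
cat >> h.py <<'E'
def proj(c,P,fish=True):
    f=210/np.tan(np.radians(c['vertical_fov'])/2)
    q=R(c).T@(np.array(P)-c['xyz'])
    if fish:
        t=np.arctan2(np.hypot(q[0],q[1]),q[2]); r=f*t; n=np.hypot(q[0],q[1]); return c['cx']+r*q[0]/n, c['cy']+r*q[1]/n
    return c['cx']+f*q[0]/q[2],c['cy']+f*q[1]/q[2]
E
python3 - <<'E'
from h import *
c=load('w1'); print(c['xyz'],R(c)[:,2])
g=c['frame'].astype(int); hsv=cv2.cvtColor(c['frame'],cv2.COLOR_RGB2HSV)
m=np.zeros(hsv.shape[:2],np.uint8); m[172:236,245:312]=(hsv[172:236,245:312,2]>95)
k,_=cv2.findContours(m,cv2.RETR_EXTERNAL,cv2.CHAIN_APPROX_NONE); q=max(k,key=cv2.contourArea)
print(cv2.boundingRect(q),cv2.contourArea(q),cv2.fitEllipse(q))
print('tcp',proj(c,get_obs()['tool_pos']))
for z in (4,24): print(onz(c,279,203,z,True))
im=cv2.cvtColor(c['frame'],cv2.COLOR_RGB2BGR)
cv2.imwrite('pics/w1c.png',cv2.resize(im[125:240,215:345],None,fx=5,fy=5,interpolation=cv2.INTER_CUBIC))
print(proj(c,[469.9,301.1,24]))
E
```

```text
[486.03245108 380.81104677 286.2097248 ] [-0.0614391  -0.30025379 -0.95187862]
(253, 178, 54, 55) 2210.5 ((279.122314453125, 205.1412811279297), (51.943504333496094, 54.31017303466797), 160.64491271972656)
tcp (np.float64(282.4107325462263), np.float64(271.5340079470808))
[467.76980255 300.19945216   4.        ]
[469.0640633  305.91233783  24.        ]
(np.float64(281.0943576530813), np.float64(208.18055929384218))
```

View pics/w1c.png

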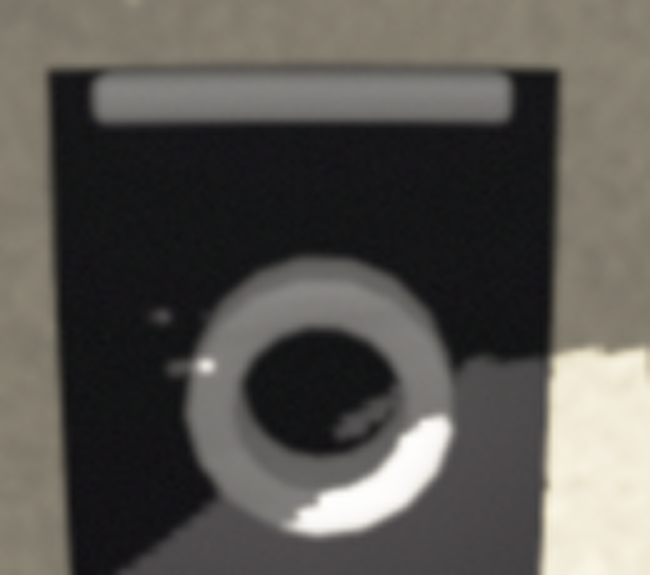

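Run:
```python
from h import *
c=load('w1'); 
P=[onz(c,215+u/5,125+v/5,24,True) for u,v in [(187,408),(452,408),(319.5,280),(319.5,537)]]
print(np.round(P,1),'w',np.linalg.norm(P[0]-P[1]),np.linalg.norm(P[2]-P[3]),(P[0]+P[1])/2,(P[2]+P[3])/2)
Pb=[onz(c,215+u/5,125+v/5,24,True) for u,v in [(243,392),(402,392),(320,326),(320,485)]]
print(np.linalg.norm(Pb[0]-Pb[1]))
```

```text
[[446.4 307.2  24. ]
 [490.3 298.5  24. ]
 [472.7 324.5  24. ]
 [463.7 279.9  24. ]] w 44.77616208161832 45.42710849995251 [468.34619099 302.84125454  24.        ] [468.22910686 302.20485427  24.        ]
26.74627952305061
```

Run:
```python
from h import *
plan([469.1,301.8,11],-11.4)
```

```text
pos [470.1 298.  130.2] t 2.1167 F [-0.5 -0.3  1.1] grip 91.7 q6 0.63
axes x,y,z cols [[-0.0, 0.197, 0.98], [-0.001, 0.98, -0.197], [-1.0, -0.001, -0.0]]
t cm [11.92  0.36 -0.17] w [ 0.0003 -0.0003  0.0009]
```

```bash
python3 -m creep '[{"tx":3,"ty":0.35,"tz":-0.15,"wx":0,"wy":0,"wz":0,"gripper":-1},{"tx":6,"ty":0.35,"tz":-0.15,"wx":0,"wy":0,"wz":0,"gripper":-1},{"tx":8.5,"ty":0.35,"tz":-0.15,"wx":0,"wy":0,"wz":0,"gripper":-1},{"tx":8.5,"ty":0.35,"tz":-0.15,"wx":0,"wy":0,"wz":0,"gripper":-1},{"tx":8.5,"ty":0.35,"tz":-0.15,"wx":0,"wy":0,"wz":0,"gripper":-1}]'
python3 - <<'E'
from h import *
plan([469.1,301.8,11],-11.4)
snap('wrist','w2')
E
```

```text
time: 2.53
tool_pos: [469.5, 300.9, 45.4]
tcp_rot: [-2.332, 1.569, -2.533]
contact_force: [0.9, -0.2, 0.1]
grip_width: 91.9
pos [469.5 300.9  45.4] t 2.5333 F [ 0.9 -0.2  0.1] grip 91.9 q6 0.63
axes x,y,z cols [[-0.001, 0.2, 0.98], [-0.001, 0.98, -0.2], [-1.0, -0.001, -0.001]]
t cm [ 3.44  0.09 -0.05] w [-0.0019 -0.0013  0.0013]
```

View pics/w2.png

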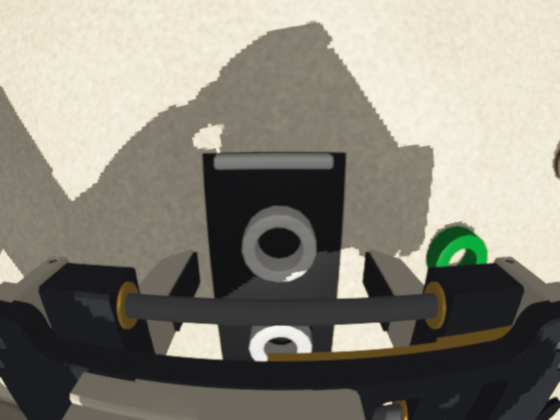

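```bash
python3 -m creep '[{"tx":2,"ty":0.1,"tz":-0.05,"wx":0,"wy":0,"wz":0,"gripper":-1},{"tx":3.4,"ty":0.1,"tz":-0.05,"wx":0,"wy":0,"wz":0,"gripper":-1},{"tx":3.4,"ty":0.1,"tz":-0.05,"wx":0,"wy":0,"wz":0,"gripper":-1},{"tx":3.4,"ty":0.1,"tz":-0.05,"wx":0,"wy":0,"wz":0,"gripper":-1}]'
python3 - <<'E'
from h import *
plan([469.1,301.8,11],-11.4)
c=snap('wrist','w3')
print(proj(c,get_obs()['tool_pos']))
for z in(0,4,24):print(proj(c,[*get_obs()['tool_pos'][:2],z]))
E
```

```text
time: 2.92
tool_pos: [470.1, 303.5, 12.8]
tcp_rot: [0.549, 1.569, 0.349]
contact_force: [0.2, -0.1, -0.1]
grip_width: 91.7
pos [470.1 303.5  12.8] t 2.9167 F [ 0.2 -0.1 -0.1] grip 91.7 q6 0.64
axes x,y,z cols [[0.002, 0.198, 0.98], [0.001, 0.98, -0.198], [-1.0, 0.001, 0.002]]
t cm [ 0.18 -0.19 -0.06] w [-0.0006  0.0016 -0.001 ]
(np.float64(281.85690619014963), np.float64(269.7447533343692))
(np.float64(281.77075149309), np.float64(259.0912622852548))
(np.float64(281.795733795383), np.float64(262.17573083611876))
(np.float64(281.9359457820908), np.float64(279.5591992328415))
```

View pics/w3.png

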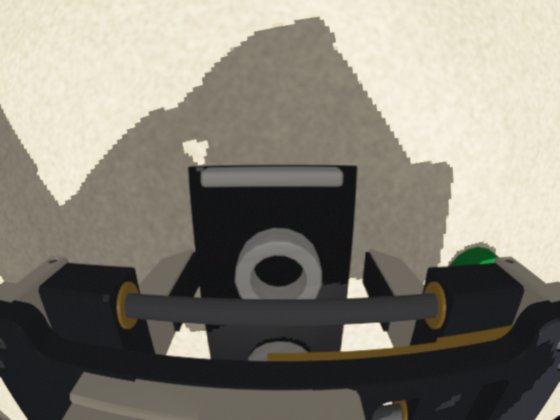

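```bash
python3 -m creep '[{"tx":0.15,"ty":-0.1,"tz":0,"wx":0,"wy":0,"wz":0,"gripper":-1},{"tx":0.15,"ty":-0.1,"tz":0,"wx":0,"wy":0,"wz":0,"gripper":1},{"tx":0.15,"ty":-0.1,"tz":0,"wx":0,"wy":0,"wz":0,"gripper":1},{"tx":0.15,"ty":-0.1,"tz":0,"wx":0,"wy":0,"wz":0,"gripper":1},{"tx":0.15,"ty":-0.1,"tz":0,"wx":0,"wy":0,"wz":0,"gripper":1},{"tx":0.15,"ty":-0.1,"tz":0,"wx":0,"wy":0,"wz":0,"gripper":1},{"tx":0.15,"ty":-0.1,"tz":0,"wx":0,"wy":0,"wz":0,"gripper":1},{"tx":0.15,"ty":-0.1,"tz":0,"wx":0,"wy":0,"wz":0,"gripper":1}]'
python3 - <<'E'
from h import *
plan([469.1,301.8,11],-11.4)
E
```

```text
time: 3.63
tool_pos: [468.9, 302.6, 9.7]
tcp_rot: [-1.246, 1.571, -1.445]
contact_force: [0.0, -0.2, -0.7]
grip_width: 49.7
pos [468.9 302.6   9.7] t 3.6333 F [ 0.  -0.2 -0.7] grip 49.7 q6 0.63
axes x,y,z cols [[0.0, 0.198, 0.98], [-0.0, 0.98, -0.198], [-1.0, -0.0, 0.0]]
t cm [-0.13 -0.08  0.03] w [0.     0.     0.0001]
```

```bash
python3 -m creep '[{"tx":-0.15,"ty":0,"tz":0,"wx":0,"wy":0,"wz":0,"gripper":-0.15},{"tx":-0.15,"ty":0,"tz":0,"wx":0,"wy":0,"wz":0,"gripper":-0.15},{"tx":-0.15,"ty":0,"tz":0,"wx":0,"wy":0,"wz":0,"gripper":-0.15},{"tx":-0.15,"ty":0,"tz":0,"wx":0,"wy":0,"wz":0,"gripper":-0.15}]'
python3 -m creep '[{"tx":0,"ty":0,"tz":0,"wx":0,"wy":0,"wz":0,"gripper":1},{"tx":0,"ty":0,"tz":0,"wx":0,"wy":0,"wz":0,"gripper":1},{"tx":0,"ty":0,"tz":0,"wx":0,"wy":0,"wz":0,"gripper":1},{"tx":0,"ty":0,"tz":0,"wx":0,"wy":0,"wz":0,"gripper":1},{"tx":0,"ty":0,"tz":0,"wx":0,"wy":0,"wz":0,"gripper":1}]'
```

```text
time: 3.97
tool_pos: [469.0, 302.6, 11.2]
tcp_rot: [-0.608, 1.571, -0.807]
contact_force: [0.1, -0.3, -0.2]
grip_width: 53.0
time: 4.38
tool_pos: [468.9, 302.6, 11.2]
tcp_rot: [-2.09, 1.571, -2.289]
contact_force: [-0.2, 0.3, -0.3]
grip_width: 45.0
```

```bash
python3 -m creep '[{"tx":-3,"ty":0,"tz":0,"wx":0,"wy":0,"wz":0,"gripper":1},{"tx":-7,"ty":0,"tz":0,"wx":0,"wy":0,"wz":0,"gripper":1},{"tx":-11,"ty":0,"tz":0,"wx":0,"wy":0,"wz":0,"gripper":1},{"tx":-14,"ty":0,"tz":0,"wx":0,"wy":0,"wz":0,"gripper":1},{"tx":-14,"ty":0,"tz":0,"wx":0,"wy":0,"wz":0,"gripper":1}]'
python3 - <<'E'
from h import *
plan([443.5,-193,150],-11.4)
c=snap('wrist','w4')
E
```

```text
time: 4.8
tool_pos: [472.1, 304.2, 158.0]
tcp_rot: [0.631, 1.559, 0.432]
contact_force: [0.5, 0.2, -0.6]
grip_width: 45.1
pos [472.1 304.2 158. ] t 4.8 F [ 0.5  0.2 -0.6] grip 45.1 q6 0.63
axes x,y,z cols [[0.011, 0.198, 0.98], [0.005, 0.98, -0.198], [-1.0, 0.007, 0.01]]
t cm [  0.51 -49.31   7.01] w [ 0.0001  0.0098 -0.0072]
```

View pics/w4.png

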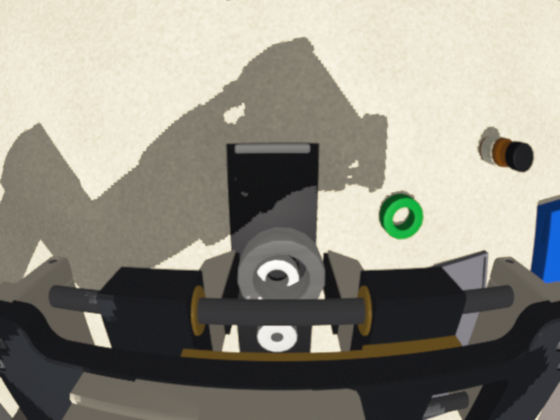

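```bash
python3 -m creep '[{"tx":0,"ty":-4,"tz":0.6,"wx":0,"wy":0,"wz":0,"gripper":1},{"tx":0,"ty":-8,"tz":1.2,"wx":0,"wy":0,"wz":0,"gripper":1},{"tx":0,"ty":-12,"tz":1.8,"wx":0,"wy":0,"wz":0,"gripper":1},{"tx":0,"ty":-16,"tz":2.4,"wx":0,"wy":0,"wz":0,"gripper":1},{"tx":0,"ty":-20,"tz":3.0,"wx":0,"wy":0,"wz":0,"gripper":1},{"tx":0,"ty":-24,"tz":3.6,"wx":0,"wy":0,"wz":0,"gripper":1},{"tx":0,"ty":-28,"tz":4.2,"wx":0,"wy":0,"wz":0,"gripper":1},{"tx":0,"ty":-31,"tz":4.6,"wx":0,"wy":0,"wz":0,"gripper":1}]'
python3 -m creep '[{"tx":0,"ty":-4,"tz":0.6,"wx":0,"wy":0,"wz":0,"gripper":1},{"tx":0,"ty":-8,"tz":1.2,"wx":0,"wy":0,"wz":0,"gripper":1},{"tx":0,"ty":-12,"tz":1.8,"wx":0,"wy":0,"wz":0,"gripper":1},{"tx":0,"ty":-15,"tz":2.2,"wx":0,"wy":0,"wz":0,"gripper":1},{"tx":0,"ty":-17,"tz":2.5,"wx":0,"wy":0,"wz":0,"gripper":1},{"tx":0,"ty":-18,"tz":2.7,"wx":0,"wy":0,"wz":0,"gripper":1},{"tx":0,"ty":-18,"tz":2.7,"wx":0,"wy":0,"wz":0,"gripper":1},{"tx":0,"ty":-18,"tz":2.7,"wx":0,"wy":0,"wz":0,"gripper":1}]'
python3 - <<'E'
from h import *
plan([443.5,-193,150],-11.4)
c=snap('wrist','w5'); snap('scene','s5')
plan([443.5,-193,150],-11.4)
E
```

```text
time: 5.52
tool_pos: [451.4, -12.9, 150.0]
tcp_rot: [-2.871, 1.568, -3.071]
contact_force: [-0.3, -0.4, -1.6]
grip_width: 45.0
time: 6.18
tool_pos: [443.1, -191.4, 150.4]
tcp_rot: [2.616, 1.569, 2.417]
contact_force: [0.1, 0.9, -1.5]
grip_width: 44.9
pos [ 443.1 -191.4  150.4] t 6.1833 F [ 0.1  0.9 -1.5] grip 44.9 q6 -0.37
axes x,y,z cols [[-0.002, 0.198, 0.98], [0.001, 0.98, -0.198], [-1.0, 0.001, -0.002]]
t cm [ 0.04 -0.15  0.07] w [-0.0007 -0.0019 -0.0011]
pos [ 443.4 -190.6  150.8] t 6.2833 F [-0.1  1.2 -0.4] grip 45.0 q6 -0.37
axes x,y,z cols [[-0.001, 0.196, 0.981], [0.001, 0.981, -0.196], [-1.0, 0.001, -0.001]]
t cm [ 0.08 -0.24  0.05] w [ 0.0013 -0.0012 -0.0008]
```

View pics/w5.png

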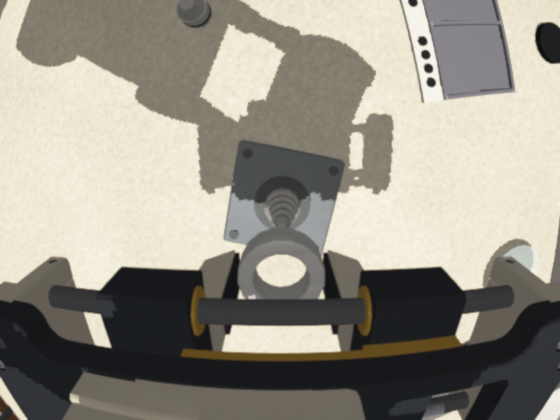

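View pics/s5.png

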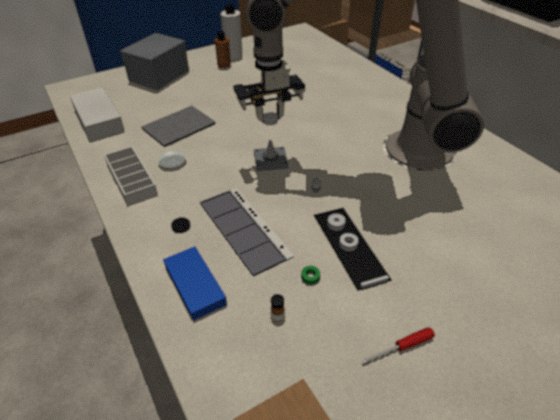

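Run:
```python
from h import *
c=load('w5'); im=cv2.cvtColor(c['frame'],cv2.COLOR_RGB2BGR)
cv2.imwrite('pics/w5c.png',cv2.resize(im[135:315,205:365],None,fx=3.3*1,fy=3.3,interpolation=cv2.INTER_CUBIC))
cv2.imwrite('pics/w5d.png',cv2.resize(im[165:240,235:325],None,fx=8,fy=8,interpolation=cv2.INTER_CUBIC))
cv2.imwrite('pics/w5e.png',cv2.resize(im[220:305,230:332],None,fx=7,fy=7,interpolation=cv2.INTER_CUBIC))
print(proj(c,[443.3,-191.2,150.6+12.8]),proj(c,[443.3,-191.2,143.4]))
print(proj(c,[443.3,-193,78]),proj(c,[443.3,-193,22]),proj(c,[443.3,-193,16]))
```

```text
(np.float64(281.6029299142683), np.float64(281.5754514906921)) (np.float64(281.6170675382803), np.float64(263.8519469567329))
(np.float64(282.1156719489458), np.float64(226.5038832054294)) (np.float64(282.0418738837708), np.float64(205.24481098475266)) (np.float64(282.03534760548393), np.float64(203.41077857414396))
```

View pics/w5d.png

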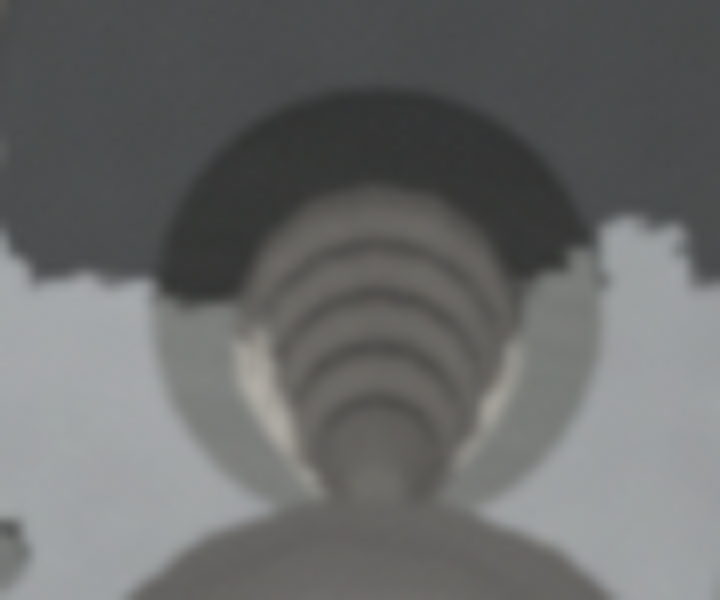

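View pics/w5e.png

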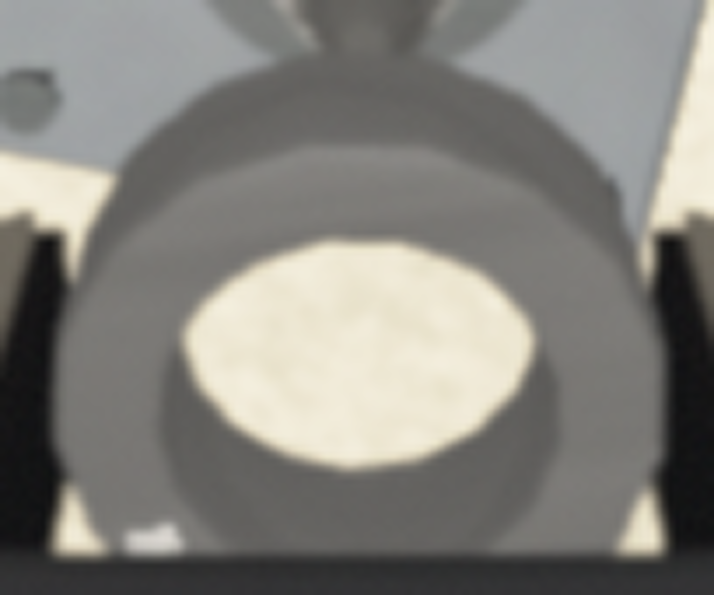

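Run:
```python
from h import *
c=load('w5'); ty=np.array([.198,.98,0]); t=np.array([443.3,-191.2,150.6])
top=t+[0,0,12.8]; bot=t-[0,0,7.2]
for n,P,obs in [('outer top +y',top+23*ty,220+143/7),('outer bottom +y',bot+23*ty,220+55/7),('bore top +y',top+14.5*ty,220+240/7),('bore bottom -y',bot-14.5*ty,220+468/7)]:
    p=proj(c,P); p2=proj(c,P+ty); print(n,np.round(p,2),'obs v',round(obs,2),'err mm along ty',round((obs-p[1])/(p2[1]-p[1]),2))
g=np.array([443.3,-193,22]); 
for n,P,obs in [('guide +y',g+26*ty,165+88/8)]+[('land%d'%i,np.array([443.3,-193,z])+r*ty,165+v/8) for i,z,r,v in []]:
    p=proj(c,P); p2=proj(c,P+ty); print(n,np.round(p,2),'obs',obs,round((obs-p[1])/(p2[1]-p[1]),2))
for v,n in[(176,'+y edge')]: print(onz(c,282.2,v,22,True))
for u in (155,600): print(onz(c,235+u/8,165+310/8,22,True))
z=np.array([.98,-.198,0]); 
for u,s in ((52,-1),(665,1)): print(proj(c,top+s*23*z), 230+u/7)
for u,s in ((155,-1),(600,1)): print(proj(c,g+s*26*z), 235+u/8)
```

```text
outer top +y [281.65 239.91] obs v 240.43 err mm along ty -0.27
outer bottom +y [281.65 225.53] obs v 227.86 err mm along ty -1.33
bore top +y [281.63 255.92] obs v 254.29 err mm along ty 0.89
bore bottom -y [281.59 285.92] obs v 286.86 err mm along ty -0.63
guide +y [282.07 177.38] obs 176.0 1.27
[ 448.81170338 -166.30267266   22.        ]
[ 418.74703999 -186.58691376   22.        ]
[ 468.68895202 -196.63670949   22.        ]
(np.float64(236.50804916499493), np.float64(281.0909091696434)) 237.42857142857142
(np.float64(326.6971495597255), np.float64(281.17092589527135)) 325.0
(np.float64(253.69736927591106), np.float64(205.24010538950301)) 254.375
(np.float64(310.3801004015234), np.float64(205.28206946643346)) 310.0
```

```bash
python3 -m creep '[{"tx":2,"ty":0,"tz":0,"wx":0,"wy":0,"wz":0,"gripper":1},{"tx":4,"ty":0,"tz":0,"wx":0,"wy":0,"wz":0,"gripper":1},{"tx":6,"ty":0,"tz":0,"wx":0,"wy":0,"wz":0,"gripper":1},{"tx":7.5,"ty":0,"tz":0,"wx":0,"wy":0,"wz":0,"gripper":1},{"tx":8.4,"ty":0,"tz":0,"wx":0,"wy":0,"wz":0,"gripper":1},{"tx":8.4,"ty":0,"tz":0,"wx":0,"wy":0,"wz":0,"gripper":1},{"tx":8.4,"ty":0,"tz":0,"wx":0,"wy":0,"wz":0,"gripper":1},{"tx":8.4,"ty":0,"tz":0,"wx":0,"wy":0,"wz":0,"gripper":1}]'
python3 - <<'E'
from h import *
c=snap('wrist','w6'); plan([443.6,-191.5,67],-11.4)
im=cv2.cvtColor(c['frame'],cv2.COLOR_RGB2BGR)
cv2.imwrite('pics/w6e.png',cv2.resize(im[210:305,225:337],None,fx=7,fy=6.3,interpolation=cv2.INTER_CUBIC)[:600])
E
```

```text
time: 6.95
tool_pos: [444.3, -192.1, 68.1]
tcp_rot: [-0.377, 1.569, -0.575]
contact_force: [-0.1, 0.0, -1.2]
grip_width: 45.1
pos [ 444.3 -192.2   68.3] t 7.0 F [1.1 0.6 0.2] grip 44.9 q6 -0.37
axes x,y,z cols [[0.002, 0.197, 0.98], [-0.001, 0.98, -0.197], [-1.0, -0.001, 0.002]]
t cm [ 0.13  0.06 -0.09] w [0.0004 0.0019 0.0007]
```

View pics/w6e.png

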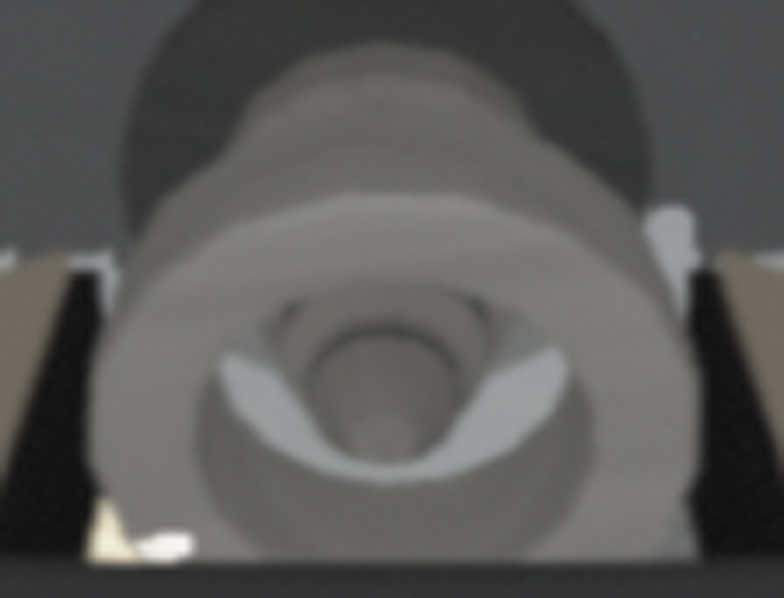

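Run:
```python
from h import *
c=load('w6'); im=cv2.cvtColor(c['frame'],cv2.COLOR_RGB2GRAY)
k=cv2.resize(im[245:292,255:308],None,fx=12,fy=12,interpolation=cv2.INTER_CUBIC)
k=cv2.createCLAHE(4,(3,3)).apply(k); cv2.imwrite('pics/w6t.png',k)
k=cv2.resize(im[150:300,220:345],None,fx=4,fy=4,interpolation=cv2.INTER_CUBIC)
k=cv2.createCLAHE(4,(3,3)).apply(k); cv2.imwrite('pics/w6g.png',k)
```

View pics/w6t.png

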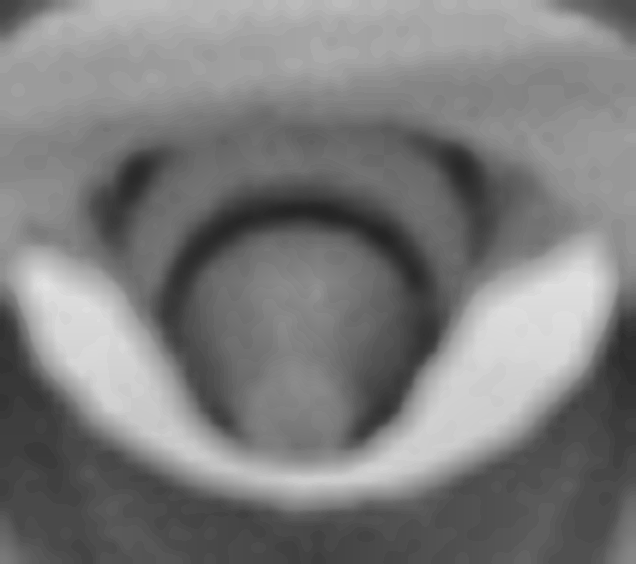

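View pics/w6g.png

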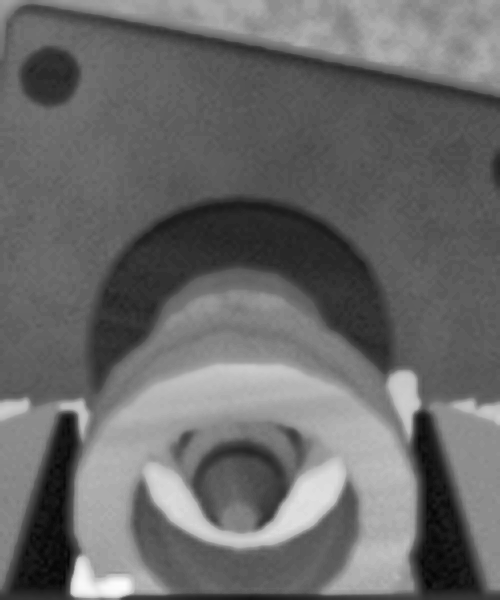

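Run:
```python
from h import *
c=load('w6'); ty=np.array([.198,.98,0]); z=np.array([.98,-.198,0]); t=np.array([444.3,-192.1,68.0])
top=t+[0,0,12.8]; bot=t-[0,0,7.2]
tip=t.copy();tip[2]=78; gd=t.copy(); gd[2]=22
for n,P,obs in [('outer top +y',top+23*ty,150+363/4),('bore top +y',top+14.5*ty,245+130/12),('bore bottom -y',bot-14.5*ty,245+500/12),('tip c',tip,278.75),('tip -y',tip-2.5*ty,282.9),('guide+y',gd+26*ty,150+198/4)]:
    p=proj(c,P); p2=proj(c,P+ty); print(n,np.round(p,2),'obs v',round(obs,2),'err mm along ty',round((obs-p[1])/(p2[1]-p[1]),2))
print(proj(c,tip),proj(c,tip+z)[0])
for u,s in ((75,-1),(417,1)): print(proj(c,top+s*23*z), 220+u/4)
for u,s in ((90,-1),(393,1)): print(proj(c,gd+s*26*z), 220+u/4)
```

```text
outer top +y [281.52 240.18] obs v 240.75 err mm along ty -0.29
bore top +y [281.48 256.14] obs v 255.83 err mm along ty 0.17
bore bottom -y [281.28 285.94] obs v 286.67 err mm along ty -0.5
tip c [281.4  278.98] obs v 278.75 err mm along ty 0.14
tip -y [281.39 283.14] obs v 282.9 err mm along ty 0.14
guide+y [281.27 200.65] obs v 199.5 err mm along ty 0.77
(np.float64(281.4022284987767), np.float64(278.98474561558686)) 283.3404236342039
(np.float64(236.42580109329575), np.float64(281.22015585052424)) 238.75
(np.float64(326.36600697680944), np.float64(281.2747698828209)) 324.25
(np.float64(242.79040527800805), np.float64(237.64120377149925)) 242.5
(np.float64(319.5847049577444), np.float64(237.7177271062311)) 318.25
```

```bash
python3 -m creep '[{"tx":0,"ty":0.05,"tz":-0.08,"wx":0,"wy":0,"wz":0,"gripper":1},{"tx":0.6,"ty":0.05,"tz":-0.08,"wx":0,"wy":0,"wz":0,"gripper":1},{"tx":1.1,"ty":0.05,"tz":-0.08,"wx":0,"wy":0,"wz":0,"gripper":1},{"tx":1.5,"ty":0.05,"tz":-0.08,"wx":0,"wy":0,"wz":0,"gripper":1},{"tx":1.7,"ty":0.05,"tz":-0.08,"wx":0,"wy":0,"wz":0,"gripper":1},{"tx":1.7,"ty":0.05,"tz":-0.08,"wx":0,"wy":0,"wz":0,"gripper":1}]'
python3 - <<'E'
from h import *
c=snap('wrist','w7'); plan([443.6,-191.5,41],-11.4)
im=cv2.cvtColor(c['frame'],cv2.COLOR_RGB2GRAY)
k=cv2.resize(im[220:300,220:345],None,fx=6,fy=6,interpolation=cv2.INTER_CUBIC)
k=cv2.createCLAHE(3,(3,3)).apply(k); cv2.imwrite('pics/w7g.png',k)
E
```

```text
time: 7.5
tool_pos: [442.7, -191.5, 49.7]
tcp_rot: [2.961, 1.57, 2.762]
contact_force: [-0.2, -0.2, -0.3]
grip_width: 44.7
pos [ 442.8 -191.5   49.9] t 7.55 F [ 0.3 -0.3 -0.3] grip 44.8 q6 -0.37
axes x,y,z cols [[-0.0, 0.198, 0.98], [0.0, 0.98, -0.198], [-1.0, 0.0, -0.0]]
t cm [0.89 0.02 0.08] w [-0.0002 -0.0005 -0.0001]
```

View pics/w7g.png

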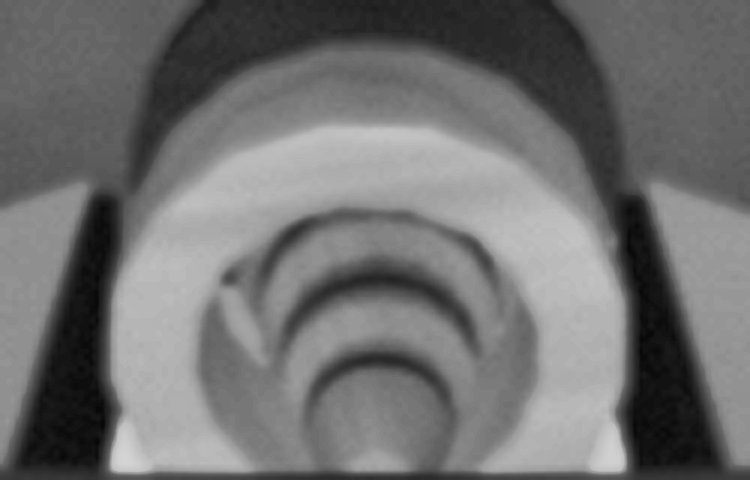

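```bash
python3 -m creep '[{"tx":0,"ty":0,"tz":0.09,"wx":0,"wy":0,"wz":0,"gripper":1},{"tx":0,"ty":0,"tz":0.09,"wx":0,"wy":0,"wz":0,"gripper":1},{"tx":0,"ty":0,"tz":0.09,"wx":0,"wy":0,"wz":0,"gripper":1},{"tx":0,"ty":0,"tz":0.09,"wx":0,"wy":0,"wz":0,"gripper":1}]'
python3 - <<'E'
from h import *
c=snap('wrist','w8'); plan([443.6,-191.5,41],-11.4)
im=cv2.cvtColor(c['frame'],cv2.COLOR_RGB2GRAY)
k=cv2.resize(im[150:300,220:345],None,fx=6,fy=6,interpolation=cv2.INTER_CUBIC)
k=cv2.createCLAHE(3,(3,3)).apply(k); cv2.imwrite('pics/w8g.png',k[420:]); cv2.imwrite('pics/w8h.png',k[:500])
E
```

```text
time: 7.88
tool_pos: [443.9, -191.7, 50.3]
tcp_rot: [-0.769, 1.571, -0.968]
contact_force: [0.4, 0.7, -0.7]
grip_width: 45.2
pos [ 443.9 -191.7   50.3] t 7.9333 F [-0.  -0.1 -1.2] grip 45.0 q6 -0.37
axes x,y,z cols [[0.0, 0.198, 0.98], [-0.0, 0.98, -0.198], [-1.0, -0.0, 0.0]]
t cm [ 0.93  0.01 -0.03] w [0.     0.0002 0.0002]
```

View pics/w8g.png

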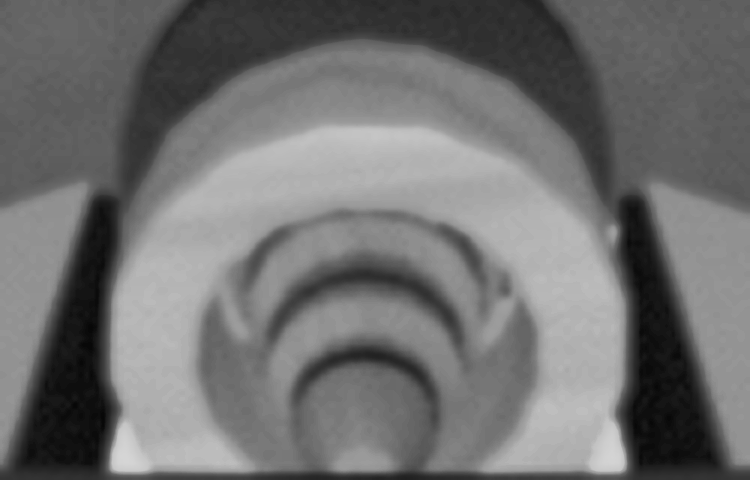

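View pics/w8h.png

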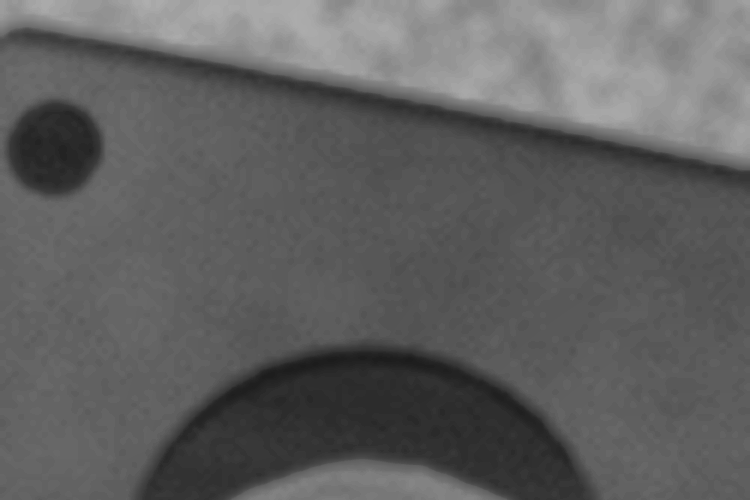

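Run:
```python
from h import *
c=load('w8'); ty=np.array([.198,.98,0]); t=np.array([443.9,-191.7,50.3])
top=t+[0,0,12.8]; bot=t-[0,0,7.2]
gd=t.copy(); gd[2]=22
for n,P,obs in [('outer top +y',top+23*ty,240.8),('outer bot +y',bot+23*ty,220+40/6),('bore top +y',top+14.5*ty,255),('guide+y',gd+26*ty,150+345/6)]:
    p=proj(c,P); p2=proj(c,P+ty); print(n,np.round(p,2),'obs v',round(obs,2),'err mm along ty',round((obs-p[1])/(p2[1]-p[1]),2))
```

```text
outer top +y [281.49 240.11] obs v 240.8 err mm along ty -0.36
outer bot +y [281.43 225.69] obs v 226.67 err mm along ty -0.56
bore top +y [281.46 256.07] obs v 255 err mm along ty 0.58
guide+y [281.39 208.71] obs v 207.5 err mm along ty 0.76
```

```bash
python3 -m creep '[{"tx":0,"ty":0.05,"tz":0,"wx":0,"wy":0,"wz":0,"gripper":1},{"tx":0.3,"ty":0.05,"tz":0,"wx":0,"wy":0,"wz":0,"gripper":1},{"tx":0.5,"ty":0.05,"tz":0,"wx":0,"wy":0,"wz":0,"gripper":1},{"tx":0.6,"ty":0.05,"tz":0,"wx":0,"wy":0,"wz":0,"gripper":1},{"tx":0.6,"ty":0.05,"tz":0,"wx":0,"wy":0,"wz":0,"gripper":1}]'; python3 -m creep '[{"tx":0.1,"ty":0,"tz":0,"wx":0,"wy":0,"wz":0,"gripper":1},{"tx":0.2,"ty":0,"tz":0,"wx":0,"wy":0,"wz":0,"gripper":1},{"tx":0.2,"ty":0,"tz":0,"wx":0,"wy":0,"wz":0,"gripper":1},{"tx":0.2,"ty":0,"tz":0,"wx":0,"wy":0,"wz":0,"gripper":1}]'
```

```text
time: 8.35
tool_pos: [443.9, -191.5, 44.0]
tcp_rot: [-1.637, 1.57, -1.836]
contact_force: [-0.9, -3.8, -0.5]
grip_width: 45.2
time: 8.68
tool_pos: [444.0, -191.5, 42.3]
tcp_rot: [-1.071, 1.57, -1.27]
contact_force: [-1.9, -4.2, 1.0]
grip_width: 45.1
```

```bash
python3 -m creep '[{"tx":0,"ty":-0.05,"tz":0,"wx":0,"wy":0,"wz":0,"gripper":1},{"tx":0,"ty":-0.05,"tz":0,"wx":0,"wy":0,"wz":0,"gripper":1},{"tx":0,"ty":-0.05,"tz":0,"wx":0,"wy":0,"wz":0,"gripper":1}]'; python3 -m creep '[{"tx":0,"ty":-0.05,"tz":0,"wx":0,"wy":0,"wz":0,"gripper":1},{"tx":0,"ty":-0.05,"tz":0,"wx":0,"wy":0,"wz":0,"gripper":1},{"tx":0,"ty":-0.05,"tz":0,"wx":0,"wy":0,"wz":0,"gripper":1}]'
```

```text
time: 8.93
tool_pos: [443.9, -191.6, 42.2]
tcp_rot: [0.612, 1.571, 0.413]
contact_force: [-1.0, -2.7, -0.6]
grip_width: 45.1
time: 9.18
tool_pos: [443.7, -191.8, 42.1]
tcp_rot: [2.15, 1.57, 1.951]
contact_force: [-0.5, -0.3, -1.1]
grip_width: 44.9
```

```bash
python3 -m creep '[{"tx":0,"ty":-0.08,"tz":0,"wx":0,"wy":0,"wz":0,"gripper":1},{"tx":0.05,"ty":-0.08,"tz":0,"wx":0,"wy":0,"wz":0,"gripper":1},{"tx":0.1,"ty":-0.08,"tz":0,"wx":0,"wy":0,"wz":0,"gripper":1},{"tx":0.1,"ty":-0.08,"tz":0,"wx":0,"wy":0,"wz":0,"gripper":1},{"tx":0.1,"ty":-0.08,"tz":0,"wx":0,"wy":0,"wz":0,"gripper":1}]'; python3 -m creep '[{"tx":0.1,"ty":0,"tz":0,"wx":0,"wy":0,"wz":0,"gripper":1},{"tx":0.1,"ty":0,"tz":0,"wx":0,"wy":0,"wz":0,"gripper":1},{"tx":0.1,"ty":0,"tz":0,"wx":0,"wy":0,"wz":0,"gripper":1}]'
```

```text
time: 9.6
tool_pos: [443.5, -192.9, 41.2]
tcp_rot: [2.915, 1.571, 2.716]
contact_force: [0.6, -0.4, -1.3]
grip_width: 44.6
time: 9.85
tool_pos: [443.6, -193.0, 40.4]
tcp_rot: [-0.574, 1.571, -0.773]
contact_force: [0.4, 0.0, 1.4]
grip_width: 45.2
```

```bash
python3 -m creep '[{"tx":0.05,"ty":0,"tz":0,"wx":0,"wy":0,"wz":0,"gripper":1},{"tx":0.1,"ty":0,"tz":0,"wx":0,"wy":0,"wz":0,"gripper":1},{"tx":0.1,"ty":0,"tz":0,"wx":0,"wy":0,"wz":0,"gripper":1},{"tx":0.1,"ty":0,"tz":0,"wx":0,"wy":0,"wz":0,"gripper":1}]'; python3 -m creep '[{"tx":0.05,"ty":0,"tz":0,"wx":0,"wy":0,"wz":0,"gripper":1},{"tx":0.05,"ty":0,"tz":0,"wx":0,"wy":0,"wz":0,"gripper":1},{"tx":0.05,"ty":0,"tz":0,"wx":0,"wy":0,"wz":0,"gripper":1}]'
```

```text
time: 10.18
tool_pos: [443.7, -193.1, 39.6]
tcp_rot: [-0.583, 1.57, -0.782]
contact_force: [-1.4, 0.9, 6.4]
grip_width: 45.0
time: 10.43
tool_pos: [443.7, -193.1, 39.2]
tcp_rot: [-0.534, 1.57, -0.733]
contact_force: [-1.0, 0.2, 7.2]
grip_width: 44.5
```

```bash
python3 -m creep '[{"tx":0.05,"ty":0,"tz":0,"wx":0,"wy":0,"wz":0,"gripper":1},{"tx":0.1,"ty":0,"tz":0,"wx":0,"wy":0,"wz":0,"gripper":1},{"tx":0.1,"ty":0,"tz":0,"wx":0,"wy":0,"wz":0,"gripper":1},{"tx":0.1,"ty":0,"tz":0,"wx":0,"wy":0,"wz":0,"gripper":1}]'
python3 - <<'E'
from h import *
for i in range(3):
    plan([443.6,-191.5,41],-11.4) if i==0 else print(get_obs()['contact_force'].round(1),get_obs()['tool_pos'].round(1))
    c=snap('wrist','w9') if i==0 else capture('wrist')
im=cv2.cvtColor(load('w9')['frame'],cv2.COLOR_RGB2GRAY)
k=cv2.resize(im[180:300,220:345],None,fx=5,fy=5,interpolation=cv2.INTER_CUBIC)
k=cv2.createCLAHE(3,(3,3)).apply(k); cv2.imwrite('pics/w9g.png',k)
E
```

```text
time: 10.77
tool_pos: [443.7, -193.1, 38.5]
tcp_rot: [-0.559, 1.57, -0.757]
contact_force: [-2.4, 0.5, 10.0]
grip_width: 45.1
pos [ 443.7 -193.1   38.5] t 10.7667 F [-2.4  0.5 10. ] grip 45.1 q6 -0.37
axes x,y,z cols [[0.001, 0.198, 0.98], [-0.001, 0.98, -0.198], [-1.0, -0.0, 0.001]]
t cm [-0.25  0.16 -0.04] w [0.     0.0008 0.0005]
[-1.2  1.3 10.1] [ 443.7 -193.1   38.5]
[-1.4  0.6  9.4] [ 443.7 -193.1   38.5]
```

View pics/w9g.png

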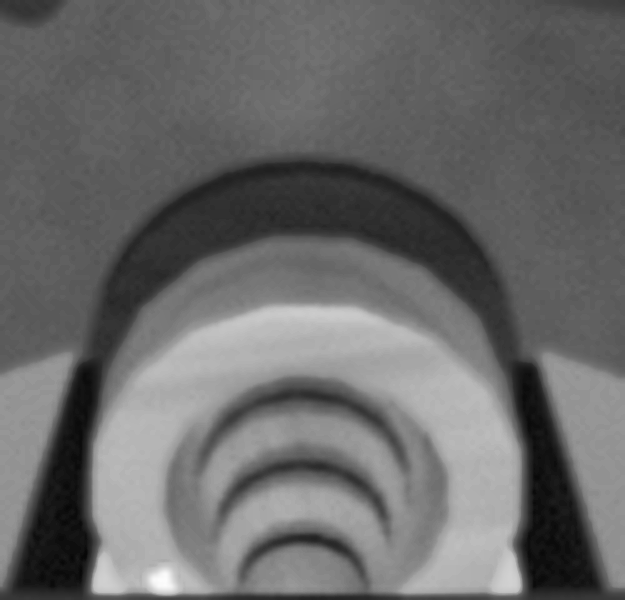

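```bash
python3 -m creep '[{"tx":0.05,"ty":0,"tz":0,"wx":0,"wy":0,"wz":0,"gripper":1},{"tx":0.05,"ty":0,"tz":0,"wx":0,"wy":0,"wz":0,"gripper":1},{"tx":0.05,"ty":0,"tz":0,"wx":0,"wy":0,"wz":0,"gripper":1},{"tx":0.05,"ty":0,"tz":0,"wx":0,"wy":0,"wz":0,"gripper":1},{"tx":0.05,"ty":0,"tz":0,"wx":0,"wy":0,"wz":0,"gripper":1},{"tx":0.05,"ty":0,"tz":0,"wx":0,"wy":0,"wz":0,"gripper":1}]'
python3 - <<'E'
from h import *
c=snap('wrist','w10'); snap('scene','s10')
for i in range(3):
    print(get_obs()['contact_force'].round(1),get_obs()['tool_pos'].round(1)); capture('wrist')
im=cv2.cvtColor(load('s10')['frame'],cv2.COLOR_RGB2BGR)
cv2.imwrite('pics/s10c.png',cv2.resize(im[80:190,220:330],None,fx=5,fy=5,interpolation=cv2.INTER_CUBIC))
E
```

```text
time: 11.42
tool_pos: [443.7, -193.1, 38.1]
tcp_rot: [-0.53, 1.57, -0.729]
contact_force: [-2.5, 1.3, 10.9]
grip_width: 45.1
[-1.8  0.6 10.7] [ 443.7 -193.1   38.1]
[-2.2 -0.2 11.2] [ 443.7 -193.1   38.1]
[-2.5  0.3 10.9] [ 443.7 -193.1   38.1]
```

View pics/s10c.png

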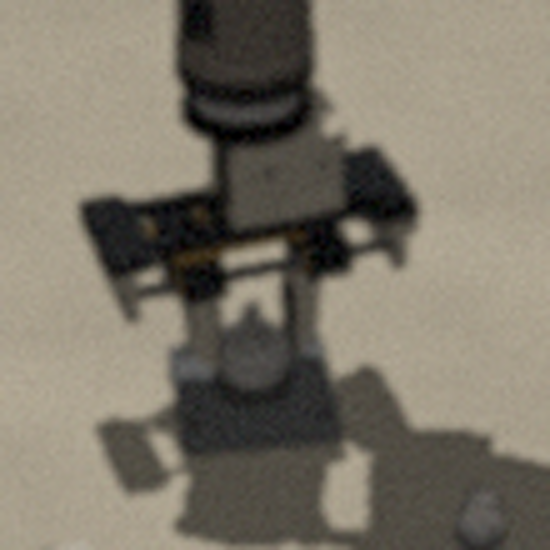

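```bash
python3 -m creep '[{"tx":-0.3,"ty":0,"tz":0,"wx":0,"wy":0,"wz":0,"gripper":1},{"tx":-0.8,"ty":0,"tz":0,"wx":0,"wy":0,"wz":0,"gripper":1},{"tx":-1.8,"ty":0,"tz":0,"wx":0,"wy":0,"wz":0,"gripper":1},{"tx":-3.5,"ty":0,"tz":0,"wx":0,"wy":0,"wz":0,"gripper":1},{"tx":-6,"ty":0,"tz":0,"wx":0,"wy":0,"wz":0,"gripper":1},{"tx":-9,"ty":0,"tz":0,"wx":0,"wy":0,"wz":0,"gripper":1},{"tx":-11.5,"ty":0,"tz":0,"wx":0,"wy":0,"wz":0,"gripper":1},{"tx":-11.5,"ty":0,"tz":0,"wx":0,"wy":0,"wz":0,"gripper":1}]'
python3 - <<'E'
from h import *
plan([668.7,-83,150],1.2)
c=snap('wrist','w11');snap('top','t11')
E
```

```text
time: 12.33
tool_pos: [445.9, -194.3, 156.9]
tcp_rot: [-0.369, 1.562, -0.567]
contact_force: [0.5, -0.5, -0.4]
grip_width: 44.7
pos [ 445.9 -194.3  156.9] t 12.3333 F [ 0.5 -0.5 -0.4] grip 44.7 q6 -0.37
axes x,y,z cols [[0.007, 0.198, 0.98], [-0.005, 0.98, -0.198], [-1.0, -0.003, 0.008]]
t cm [ 0.8  15.32 19.64] w [-0.2198  0.0078  0.004 ]
```

View pics/w11.png

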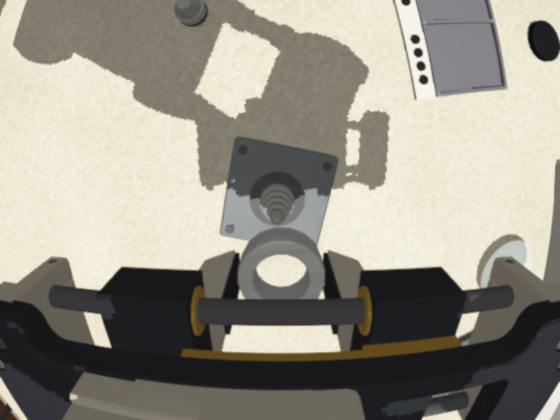

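```bash
python3 -m creep '[{"tx":0,"ty":2.4,"tz":3.2,"wx":-0.05,"wy":0,"wz":0,"gripper":1},{"tx":0,"ty":4.8,"tz":6.3,"wx":-0.1,"wy":0,"wz":0,"gripper":1},{"tx":0,"ty":7.2,"tz":9.4,"wx":-0.15,"wy":0,"wz":0,"gripper":1},{"tx":0,"ty":9.6,"tz":12.6,"wx":-0.2,"wy":0,"wz":0,"gripper":1},{"tx":0,"ty":12,"tz":15.7,"wx":-0.22,"wy":0,"wz":0,"gripper":1},{"tx":0,"ty":14,"tz":18.3,"wx":-0.22,"wy":0,"wz":0,"gripper":1},{"tx":0,"ty":15.2,"tz":19.8,"wx":-0.22,"wy":0,"wz":0,"gripper":1},{"tx":0,"ty":15.2,"tz":19.8,"wx":-0.22,"wy":0,"wz":0,"gripper":1}]'
python3 -m creep '[{"tx":0,"ty":0,"tz":0,"wx":0,"wy":0,"wz":0,"gripper":1},{"tx":0,"ty":0,"tz":0,"wx":0,"wy":0,"wz":0,"gripper":1}]'
python3 - <<'E'
from h import *
plan([668.7,-83,150],1.2)
c=snap('wrist','w12');snap('top','t12')
E
```

```text
time: 13.1
tool_pos: [669.5, -80.3, 148.8]
tcp_rot: [2.567, 1.568, 2.591]
contact_force: [-0.5, -0.5, -1.8]
grip_width: 45.6
time: 13.27
tool_pos: [666.3, -83.3, 150.4]
tcp_rot: [2.999, 1.567, 3.02]
contact_force: [-1.2, -0.4, -0.8]
grip_width: 44.9
pos [666.3 -83.3 150.4] t 13.2667 F [-1.2 -0.4 -0.8] grip 44.9 q6 -0.26
axes x,y,z cols [[-0.004, -0.021, 1.0], [0.0, 1.0, 0.021], [-1.0, 0.001, -0.004]]
t cm [0.04 0.02 0.24] w [-0.0001 -0.0036 -0.0005]
```

View pics/w12.png

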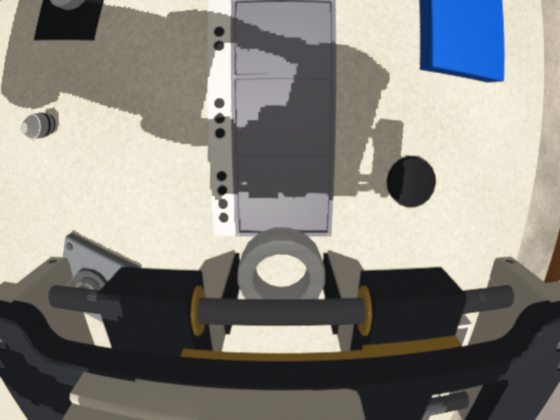

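View pics/t12.png

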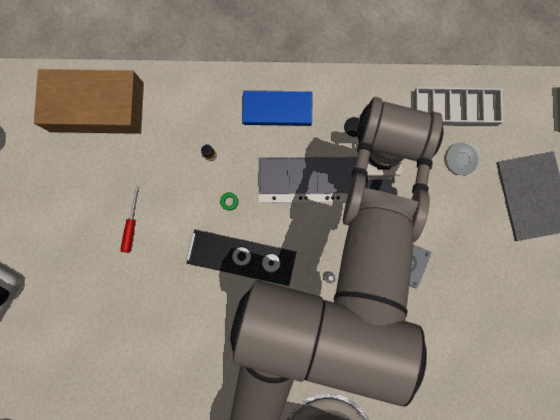

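Run:
```python
from h import *
c=load('w12'); 
for p,z in [((236,155),9),((334,155),9),((234,233),9),((331,234),9),((222,176),6),((223,217),6)]: print(p,onz(c,*p,z,True).round(1))
im=cv2.cvtColor(c['frame'],cv2.COLOR_RGB2BGR)
cv2.imwrite('pics/w12c.png',cv2.resize(im[140:250,200:350],None,fx=5,fy=5,interpolation=cv2.INTER_CUBIC))
```

```text
(236, 155) [623.1 -41.    9. ]
(334, 155) [714.  -38.9   9. ]
(234, 233) [ 619.8 -118.5    9. ]
(331, 234) [ 716.1 -117.4    9. ]
(222, 176) [609.  -61.7   6. ]
(223, 217) [ 608.8 -103.     6. ]
```

View pics/w12c.png

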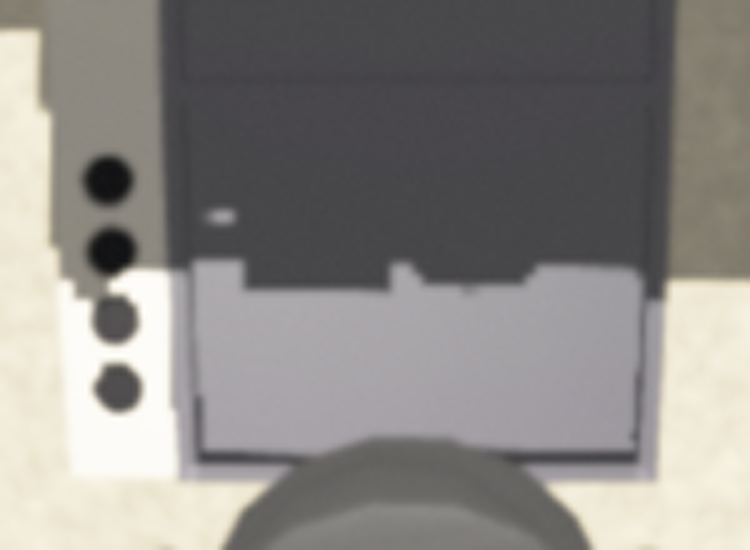

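```bash
python3 -m creep '[{"tx":3,"ty":0.1,"tz":0.1,"wx":0,"wy":0,"wz":0,"gripper":1},{"tx":6,"ty":0.1,"tz":0.1,"wx":0,"wy":0,"wz":0,"gripper":1},{"tx":9,"ty":0.1,"tz":0.1,"wx":0,"wy":0,"wz":0,"gripper":1},{"tx":11,"ty":0.1,"tz":0.1,"wx":0,"wy":0,"wz":0,"gripper":1},{"tx":12.5,"ty":0.1,"tz":0.1,"wx":0,"wy":0,"wz":0,"gripper":1},{"tx":13.2,"ty":0.1,"tz":0.1,"wx":0,"wy":0,"wz":0,"gripper":1},{"tx":13.2,"ty":0.1,"tz":0.1,"wx":0,"wy":0,"wz":0,"gripper":1},{"tx":13.2,"ty":0.1,"tz":0.1,"wx":0,"wy":0,"wz":0,"gripper":1}]'
python3 - <<'E'
from h import *
capture('wrist');plan([668,-82,11.2],1.2)
c=snap('wrist','w13')
E
```

```text
time: 14.03
tool_pos: [668.7, -82.6, 21.0]
tcp_rot: [-0.47, 1.57, -0.45]
contact_force: [0.7, 0.6, 0.6]
grip_width: 44.7
pos [669.3 -82.6  21.7] t 14.0833 F [-0.5 -0.  -0.8] grip 45.3 q6 -0.26
axes x,y,z cols [[0.002, -0.021, 1.0], [-0.001, 1.0, 0.021], [-1.0, -0.001, 0.002]]
t cm [ 1.05  0.06 -0.13] w [-0.0004  0.0021  0.0006]
```

View pics/w13.png

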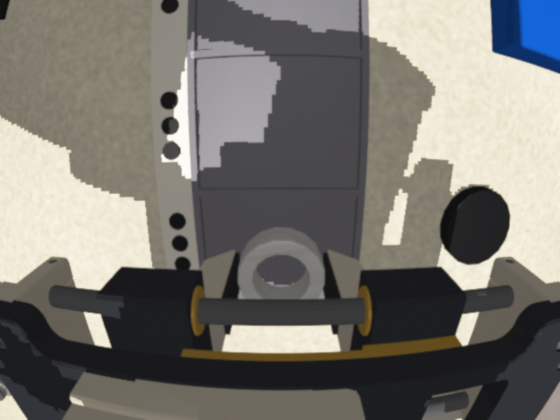

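```bash
python3 -m creep '[{"tx":0.4,"ty":0,"tz":-0.05,"wx":0,"wy":0,"wz":0,"gripper":1},{"tx":0.7,"ty":0,"tz":-0.05,"wx":0,"wy":0,"wz":0,"gripper":1},{"tx":0.7,"ty":0,"tz":-0.05,"wx":0,"wy":0,"wz":0,"gripper":1},{"tx":0.7,"ty":0,"tz":-0.05,"wx":0,"wy":0,"wz":0,"gripper":1},{"tx":0.7,"ty":0,"tz":-0.05,"wx":0,"wy":0,"wz":0,"gripper":1}]'
python3 -m creep '[{"tx":0.1,"ty":0,"tz":0,"wx":0,"wy":0,"wz":0,"gripper":1},{"tx":0.2,"ty":0,"tz":0,"wx":0,"wy":0,"wz":0,"gripper":1},{"tx":0.2,"ty":0,"tz":0,"wx":0,"wy":0,"wz":0,"gripper":1},{"tx":0.2,"ty":0,"tz":0,"wx":0,"wy":0,"wz":0,"gripper":1}]'
```

```text
time: 14.55
tool_pos: [668.2, -82.0, 13.3]
tcp_rot: [-1.077, 1.571, -1.056]
contact_force: [-0.8, 0.1, -0.5]
grip_width: 45.2
time: 14.88
tool_pos: [668.3, -82.1, 11.3]
tcp_rot: [-0.869, 1.571, -0.848]
contact_force: [0.2, 0.4, -1.2]
grip_width: 45.0
```

```bash
python3 -m creep '[{"tx":0.05,"ty":0,"tz":0,"wx":0,"wy":0,"wz":0,"gripper":1},{"tx":0.05,"ty":0,"tz":0,"wx":0,"wy":0,"wz":0,"gripper":1},{"tx":0.05,"ty":0,"tz":0,"wx":0,"wy":0,"wz":0,"gripper":1}]'
python3 - <<'E'
from h import *
for i in range(3): o=get_obs(); print(o['tool_pos'].round(1),o['contact_force'].round(1)); capture('wrist')
E
```

```text
time: 15.13
tool_pos: [668.2, -82.1, 11.2]
tcp_rot: [-0.629, 1.57, -0.608]
contact_force: [-1.3, 0.2, 4.7]
grip_width: 45.1
[668.2 -82.1  11.2] [-1.3  0.2  4.7]
[668.2 -82.1  11.2] [-1.6  0.9  4. ]
[668.2 -82.1  11.2] [-2.5  0.4  5.7]
```

```bash
python3 -m creep '[{"tx":-0.03,"ty":0,"tz":0,"wx":0,"wy":0,"wz":0,"gripper":1},{"tx":-0.03,"ty":0,"tz":0,"wx":0,"wy":0,"wz":0,"gripper":-0.35},{"tx":-0.03,"ty":0,"tz":0,"wx":0,"wy":0,"wz":0,"gripper":-0.35},{"tx":-0.03,"ty":0,"tz":0,"wx":0,"wy":0,"wz":0,"gripper":-0.35},{"tx":-0.03,"ty":0,"tz":0,"wx":0,"wy":0,"wz":0,"gripper":-0.35},{"tx":-0.03,"ty":0,"tz":0,"wx":0,"wy":0,"wz":0,"gripper":-0.35}]'
python3 - <<'E'
from h import *
snap('wrist','w14')
E
```

```text
time: 15.78
tool_pos: [668.1, -82.1, 10.8]
tcp_rot: [3.048, 1.571, 3.069]
contact_force: [-0.2, -0.9, -0.2]
grip_width: 61.8
```

View pics/w14.png

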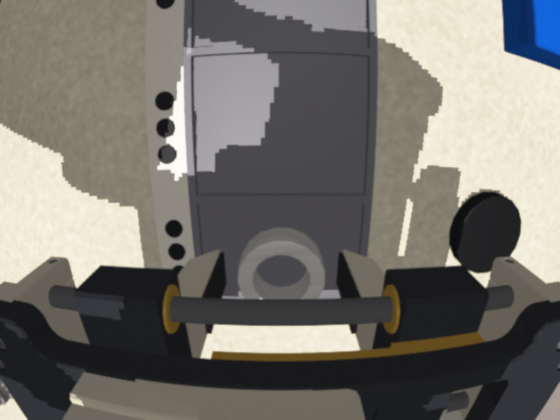

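Collar sits flat between the open fingers in the 4‑pip bay. I'll retreat upward and check.

```bash
python3 -m creep '[{"tx":-1,"ty":0,"tz":0,"wx":0,"wy":0,"wz":0,"gripper":-0.35},{"tx":-3,"ty":0,"tz":0,"wx":0,"wy":0,"wz":0,"gripper":-0.35},{"tx":-6,"ty":0,"tz":0,"wx":0,"wy":0,"wz":0,"gripper":-0.35},{"tx":-10,"ty":0,"tz":0,"wx":0,"wy":0,"wz":0,"gripper":-0.35},{"tx":-14,"ty":0,"tz":0,"wx":0,"wy":0,"wz":0,"gripper":-0.35},{"tx":-18,"ty":0,"tz":0,"wx":0,"wy":0,"wz":0,"gripper":-0.35},{"tx":-18,"ty":0,"tz":0,"wx":0,"wy":0,"wz":0,"gripper":-0.35}]'
python3 -m creep '[{"tx":0,"ty":-4,"tz":-3,"wx":0,"wy":0,"wz":0,"gripper":-0.35},{"tx":0,"ty":-8,"tz":-6,"wx":0,"wy":0,"wz":0,"gripper":-0.35},{"tx":0,"ty":-12,"tz":-10,"wx":0,"wy":0,"wz":0,"gripper":-0.35},{"tx":0,"ty":-15,"tz":-13,"wx":0,"wy":0,"wz":0,"gripper":-0.35},{"tx":0,"ty":-18,"tz":-16,"wx":0,"wy":0,"wz":0,"gripper":-0.35},{"tx":0,"ty":-18,"tz":-16,"wx":0,"wy":0,"wz":0,"gripper":-0.35},{"tx":0,"ty":-18,"tz":-16,"wx":0,"wy":0,"wz":0,"gripper":-0.35},{"tx":0,"ty":-18,"tz":-16,"wx":0,"wy":0,"wz":0,"gripper":-0.35}]'
python3 - <<'E'
from h import *
snap('top','t15');snap('scene','s15')
E
```

```text
time: 16.42
tool_pos: [671.9, -82.9, 202.2]
tcp_rot: [-0.259, 1.554, -0.238]
contact_force: [1.1, 0.3, 0.8]
grip_width: 62.2
time: 17.08
tool_pos: [511.1, -266.8, 191.9]
tcp_rot: [-0.557, 1.57, -0.539]
contact_force: [0.5, 0.1, 0.4]
grip_width: 62.2
```

View pics/t15.png

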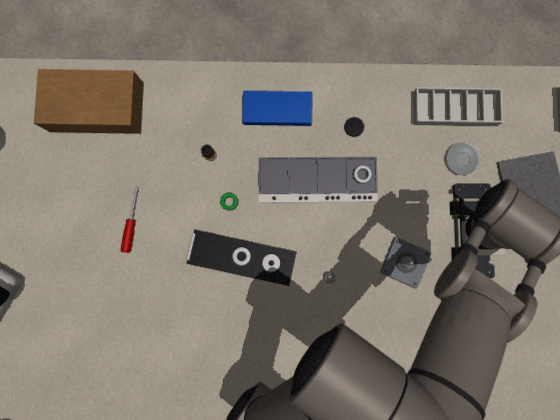

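View pics/s15.png

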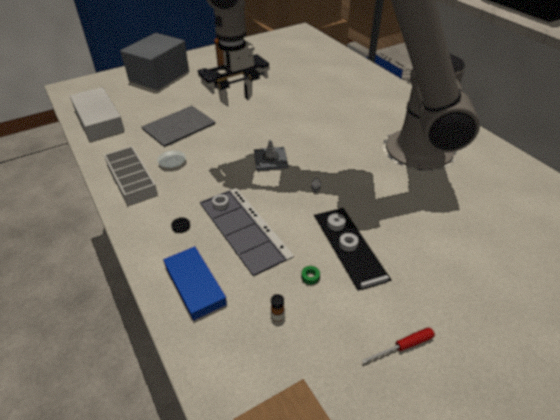

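The collar lies in the 4‑pip bay at top (362,174). The two other collars at (241,256) and (271,262) and the bystanders are where they were.

Run:
```python
from h import *
print(close_job())
```

```text
the job is handed in; nothing more can be done
None
```

The collar next to the end stop stopped on step 4, and it now lies flat in the 4-pip bay. I handed the job in at about 17 s.

- **Step reading:** it touched with its underside about 33 mm above the bench; step 4 is at 33.5 mm. In the pictures its bore measured roughly 27 to 29 mm, which fits the 29 mm bore.
- **Pressing:** the wrist force read about 11 N. With the collar's 0.8 N weight that puts about 12 N on the gauge. The cone sank about 2 mm, judged from how far the arm moved after contact; I did not measure the sinking in an image.
- **Setting down:** the collar met the bay floor at the same height in the fingers as when I gripped it, so it had not slipped, and I released it resting on the floor.
- **Final pictures:** the collar is near the middle of the 4-pip bay. The other two collars and the other things on the bench show no change by eye.

**What disagreed:**
- The camera estimates of the cone's position differed by 1 to 2 mm.
- On the way down the collar rubbed the cone's side with about 4 N. I moved it about 1.5 mm back and it then seated almost free of side force. A side force of about 2 N remained while pressing.

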